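# Put the press-down lid on the filled biscuit box

### The job

One of the two steel boxes is filled with biscuits but open; the press-down lid sits in the other one, which is empty. Squeeze the lid's two tabs together, just hard enough, to free it, and lift it out so that the empty box stays standing. Then, with the tabs held in, lower it level into the filled box, press it gently down until its sprung plate bears firmly on the biscuits, and let go so that both tabs spring out and lock it there, holding the biscuits snug. Do not crack the tabs or crush the biscuits, and leave the boxes and everything else where they stand.

Things in the scene. Friction and masses are not known exactly. Their poses are not given: they have to be found in the camera images.
- lid: white plastic press-down lid that slides down inside the box: plate 110 mm (its x) by 112 mm (y) by 6 mm, 5 mm end tongue at each x end, 170 g in all. Origin: middle of the plate's underside, z up. On top two squeeze tabs face each other across y. At the start it sits in the top notch of the empty box, origin 66 mm above the box's underside. It fits either way round.
- tab_a (a joint): how far the tab on the lid's +y side is pushed in (m): 0 is out (catch engaged), 0.006 in against its stop; from 0.0035 on its catch is clear of the ribs. It springs out with 2 N at 0 and 5 N at the stop. Below 0.002 in the filled box: locked; one that stays half in sits on a rib's edge: squeeze and press anew. A tab cracks at about 60 N.
- tab_b (a joint): how far the tab on the lid's -y side is pushed in (m): 0 is out (catch engaged), 0.006 in against its stop; from 0.0035 on its catch is clear of the ribs. It springs out with 2 N at 0 and 5 N at the stop. Below 0.002 in the filled box: locked; one that stays half in sits on a rib's edge: squeeze and press anew. A tab cracks at about 60 N.
- tab_a_pad (a point): middle of the outer face of the ribbed tab on the lid's +y side, 28 mm above the lid's origin. The tab is 34 mm long (lid x), 6 mm thick, stands 34 mm above the plate and carries a catch that reaches out under the ribs of the box wall. At rest the two outer faces are 62 mm apart, squeezed right in 50 mm, with a fixed hub of 40 by 34 by 36 mm between them.
- tab_b_pad (a point): middle of the outer face of the ribbed tab on the lid's -y side, 28 mm above the lid's origin. The tab is 34 mm long (lid x), 6 mm thick, stands 34 mm above the plate and carries a catch that reaches out under the ribs of the box wall. At rest the two outer faces are 62 mm apart, squeezed right in 50 mm, with a fixed hub of 40 by 34 by 36 mm between them.
- lid_plate (a point): point fixed to the lid, 24 mm below its origin: the middle of the underside of its grey sprung plate (90 by 90 mm) when free. The plate yields 16 mm, pushing back with 3 N at first, 16 N when right in, and more when pushed fast. When the tabs are let out the lid rises up to one notch (8 mm) before it locks: press till the plate is nearly right in (12 to 20 N).
- empty_box: rounded steel box, 130 mm (its x) by 136 mm (y) by 84 mm high, loose on the worktop, 0.4 to 0.65 kg. Origin: centre of its underside. It is empty; the lid sits in it at the start, axes along the box's. It comes up with the lid if a catch is not drawn in. Inside it is like the filled box.
- filled_box: rounded steel box, 130 mm (its x) by 136 mm (y) by 84 mm high, loose on the worktop, 0.6 to 1 kg. Origin: centre of its underside. Open at the start, filled with piles of round biscuits to a level that differs each time and is not measured: 14 to 44 mm above the underside. The biscuits are crushed if the lid is forced on them with over 35 N.
- filled_mouth (a point): middle of the filled box's mouth, level with the rim; mouth 122 mm (x) by 128 mm (y). In each y wall six ribs, 8 mm apart, leave 119 mm between them: the catches lock under them, lid origin 70, 62, 54, 46, 38 or 30 mm above the underside; with tabs out the lid cannot pass them. In each x wall two upright rails, tops 12 mm below the rim, guide the tongues, 1.2 mm play.
- espresso_cup: green espresso cup with a handle, 52 mm high, a bystander
- salt_shaker: glass salt shaker, 44 mm wide, 90 mm high, a bystander
- tumbler_b: small glass, 46 mm wide, 57 mm high, a bystander
- match_box: box of matches, 53 by 36 by 15 mm, a bystander
- tuna_tin: food tin, 57 mm wide, 72 mm high, a bystander
Things that resemble listed ones, but are neither listed nor needed, are in the scene too. What is shaped like the empty_box but blue is not meant.

How it is judged:
By the outcome, as a careful person would: the job done as asked, in the order asked, and still so for the second after the job is handed in, with the robot touching nothing.
It also fails if it takes over 40 s, if anything falls off the work surface, if the arm or the gripper's body presses on something with over 40 N, if the wrist force passes 120 N, or if a joint passes its speed limit or range.

### The arm

A 6-joint arm with a two-finger parallel gripper is mounted at the origin on a cart in front of the work surface, level with it; the furniture and walls round the work are solid. World frame = base frame: x ahead of the robot, y to its left, z up, the work surface at z = 0. Lengths are in m, angles in rad, forces in N, time in s.
With the tool pointing down it reaches from about 0.35 to 0.975 m from the base axis. Payload 4.9 kg.
Tool frame: the origin (TCP) lies at the very end of the fingers, on their centre line; the grasp point (between the pads) lies 19 mm behind it (ctrl.grasp_offset is the distance from the TCP to the grasp point, in m); z points along the fingers, y is the line along which they close (so a half turn about z gives the same grasp; the last joint's range is limited). The gripper opens to 85 mm and grips with 20 to 120 N. Pads are 22 mm wide; open, the fingers measure 114 mm over their backs; the gripper's body (76 mm by 85 mm) begins 54 mm behind the grasp point. The pads swing forward as they close: fully open they stand 13 mm farther back than shut.
Start: joints at [-1.313, 0.053, 1.613, -0, 1.476, -0.119], TCP at [0.23, -0.581, 0.231] pointing down, gripper open.
Joint ranges: [-3.01, 3.01], [-1.01, 2.22], [0.06, 2.58], [-1.02, 4.17], [0.09, 2.62], [-3.14, 3.14]. Speed limits (rad/s): [2.57, 2.57, 3.14, 3.14, 3.14, 3.14].

### API

Orientations are given as a rotation vector (axis times angle).
In Python, from station import ctrl, optics gives the robot as it stands.
- The arm moves only by the shell command python3 -m handwheel 'ROWS' [OPENING] [FORCE]. ROWS is JSON, a list of rows, each an object of numbers: "tx", "ty", "tz": the shift along the tool's x, y, z in mm; "roll": the turn about the tool's z in rad. A call has 1 to 12 rows; each row shifts and turns the commanded pose from where the row before left it, along the tool's axes as they then stand; what a row does not reach is not made up. A row lasts 1/12 s, in which the tool goes at most 41.7 mm and 7.16 degrees, less where a joint would pass 70% of its speed; a pose out of reach is approached as far as the arm can. A call with a gripper value outside its range is refused whole. OPENING is the finger opening in mm, from 0 to 85.4, set as the call begins (- or left out, the last holds). The fingers move at their own pace and stop on an object; FORCE is the grip in N (left out, the last holds). Time passes only in rows, so rows that do not move let the fingers close. It gives the time, the measured TCP pose, the force, the opening and the grip force at its end, in the units of the state.
- ctrl.get_obs(): the state, without advancing time (a new reading comes with each control period).
- optics.get_image(name): name is "side" or "top" or "wrist"; returns (picture, depth): 400x640x3 uint8, red, green, blue; 400x640 float32, m along the optical axis (not along the pixel's ray), 0 where there is no reading.
- optics.camera_params(name): a dict with "mtx" (3x3 intrinsics, pixels), "extrinsics" (4x4, takes a point from camera to world coordinates); the wrist camera has in their place "tool_from_camera" (4x4, takes a point from camera to tool coordinates, whose origin is the TCP and whose axes are the flange's). Camera axes: x right, y down, z forward; pixel columns grow to the right and rows downward; lengths in m; the calibration is good to about 2 mm. A picture is of the moment at which its call begins: read the wrist's pose just before it. camera_params takes no time and is no camera call.
- ctrl.finish_job(): hands the job in; it is judged then, once.
The state is a dict: "t": time; "q": joint angles; "dq": joint speeds; "effort": joint torques, N m; "tool_pos": TCP position; "tool_rot": TCP orientation; "contact_force": force on the tool from outside, world axes, zero at the start; "wrist_torque": the same for the moment, N m; "opening": finger opening in m; "grip_force": force on a finger pad.
Only numpy, scipy, OpenCV 4.12 (cv2) and the standard library are available. Lean on these libraries where they do the work, as an engineer would, in place of code of your own. Each camera call takes 0.05 s, during which the arm holds its last target. There are 200 camera calls.

## Working session

There is one attempt and no reset: what is moved stays moved. The work goes in short steps, Python scripts to look and compute and a shell command to move; the robot and the scene stay as the last step left them, time stands still between calls to the robot, and variables do not carry over. Pictures are saved under pics/ and viewed, at most 12 in all, crops included, and the job is handed in when it is done.

```bash
mkdir -p pics; ls
cat > h.py <<'E'
import numpy as np,cv2
from station import ctrl,optics
from scipy.spatial.transform import Rotation as R
def snap(n):
    o=ctrl.get_obs(); im,d=optics.get_image(n); p=optics.camera_params(n)
    if n=='wrist':
        T=np.eye(4);T[:3,:3]=R.from_rotvec(o['tool_rot']).as_matrix();T[:3,3]=o['tool_pos'];E=T@np.array(p['tool_from_camera'])
    else: E=np.array(p['extrinsics'])
    return im,d,np.array(p['mtx']),E
def cloud(d,K,E):
    v,u=np.mgrid[:d.shape[0],:d.shape[1]]
    P=np.stack([(u-K[0,2])/K[0,0]*d,(v-K[1,2])/K[1,1]*d,d],-1)
    return P@E[:3,:3].T+E[:3,3]
E
python3 - <<'E'
from h import *
o=ctrl.get_obs();print(o)
for n in('top','side'):
    im,d,K,E=snap(n);np.savez(n+'.npz',im=im,d=d,K=K,E=E)
    cv2.imwrite(f'pics/{n}.png',im[...,::-1]);print(n,K,E.round(3))
a,b=cv2.imread('pics/top.png'),cv2.imread('pics/side.png')
E
```

```text
pics
{'t': 0.0, 'q': array([-1.31302031e+00,  5.33981536e-02,  1.61435784e+00,  4.48349554e-05,
        1.47599477e+00, -1.19005351e-01]), 'dq': array([ 2.39564336e-04,  4.45966819e-04,  9.93825765e-05, -4.58696002e-04,
        7.98175213e-04, -2.19193138e-04]), 'effort': array([-7.26049129e-04, -3.93673611e+01, -3.70179999e+01, -1.61053972e-04,
        7.16890165e-03,  1.00311328e-05]), 'tool_pos': array([ 0.22979855, -0.58052401,  0.22999929]), 'tool_rot': array([-3.08389152e+00, -5.87941722e-01,  1.64976772e-04]), 'contact_force': array([-0.20537415,  0.36360462, -1.04266092]), 'wrist_torque': array([-0.00765369,  0.01684072,  0.02185194]), 'grip_force': 0.0, 'opening': 0.08518511323800633}
top [[406.12394564   0.         324.09704973]
 [  0.         406.12394564 197.20249107]
 [  0.           0.           1.        ]] [[-0.016 -0.984  0.178  0.341]
 [-1.     0.013 -0.017 -0.371]
 [ 0.014 -0.178 -0.984  1.023]
 [ 0.     0.     0.     1.   ]]
side [[489.41167143   0.         320.33813532]
 [  0.         489.41167143 197.87453609]
 [  0.           0.           1.        ]] [[-0.99  -0.031  0.135  0.329]
 [-0.136  0.413 -0.9    0.913]
 [-0.027 -0.91  -0.414  0.681]
 [ 0.     0.     0.     1.   ]]
```

View pics/top.png

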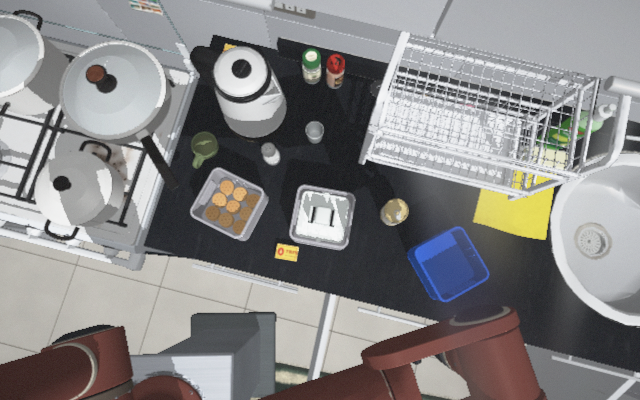

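View pics/side.png

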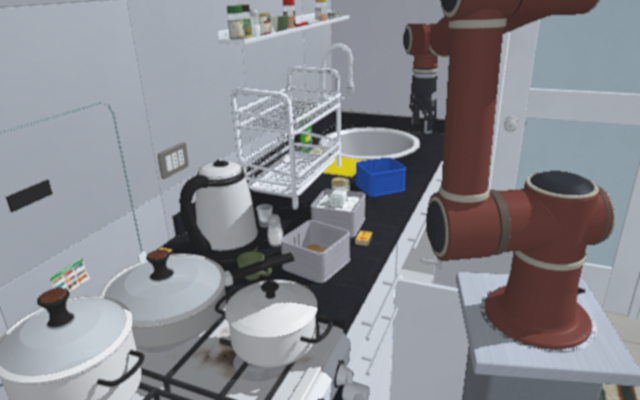

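The top view shows the filled box (biscuits) at about (229,203). The white lid is in the steel box at (322,217), and the blue decoy is at (450,264). The side view shows the filled box at (316,248) and the box with the lid at (338,210). Next I measure the rims and the lid from depth, with an enlarged crop.

Run:
```python
from h import *
z=np.load('top.npz');im,d,K,E=[z[k] for k in('im','d','K','E')];P=cloud(d,K,E)
def pr(u,v,h):
    r=E[:3,:3]@np.array([(u-K[0,2])/K[0,0],(v-K[1,2])/K[1,1],1]);return E[:3,3]+r*(h-E[2,3])/r[2]
for n,(u,v) in dict(filled=(229,203),empty=(322,217)).items():
    c=pr(u,v,.084);near=np.hypot(P[...,0]-c[0],P[...,1]-c[1])<.12
    m=near&(P[...,2]>.076)&(P[...,2]<.092)&(d>0)
    n_,l,s,cc=cv2.connectedComponentsWithStats(m.astype(np.uint8),connectivity=8)
    i=1+np.argmax(s[1:,4]);q=P[l==i]
    r=cv2.minAreaRect((q[:,:2]*1000).astype(np.float32));print(n,c.round(3),r,q[:,2].mean(),len(q))
    h,e=np.histogram(P[near&(d>0)][:,2],bins=np.arange(-.005,.125,.005));print(dict(zip((e[:-1]*1000).round().astype(int).tolist(),h.tolist())))
a=cv2.resize(im[160:270,170:370],None,fx=4,fy=4,interpolation=cv2.INTER_CUBIC);cv2.imwrite('pics/crop1.png',a[...,::-1])
```

```text
filled [ 0.5   -0.165  0.084] ((501.5788269042969, -160.22244262695312), (139.81166076660156, 132.9477081298828), 62.59161376953125) 0.08247293128339363 572
{-5: 2134, 0: 1676, 5: 216, 10: 121, 15: 491, 20: 947, 25: 85, 30: 57, 35: 69, 40: 66, 45: 76, 50: 63, 55: 68, 60: 71, 65: 92, 70: 94, 75: 88, 80: 428, 85: 66, 90: 0, 95: 0, 100: 0, 105: 0, 110: 0, 115: 0}
empty [ 0.464 -0.381  0.084] ((466.83447265625, -382.5733642578125), (139.3571014404297, 133.31515502929688), 78.49090576171875) 0.08275941440759968 541
{-5: 1989, 0: 1535, 5: 67, 10: 81, 15: 117, 20: 17, 25: 14, 30: 24, 35: 22, 40: 27, 45: 33, 50: 30, 55: 32, 60: 42, 65: 334, 70: 1639, 75: 120, 80: 432, 85: 66, 90: 7, 95: 6, 100: 90, 105: 226, 110: 15, 115: 0}
```

View pics/crop1.png

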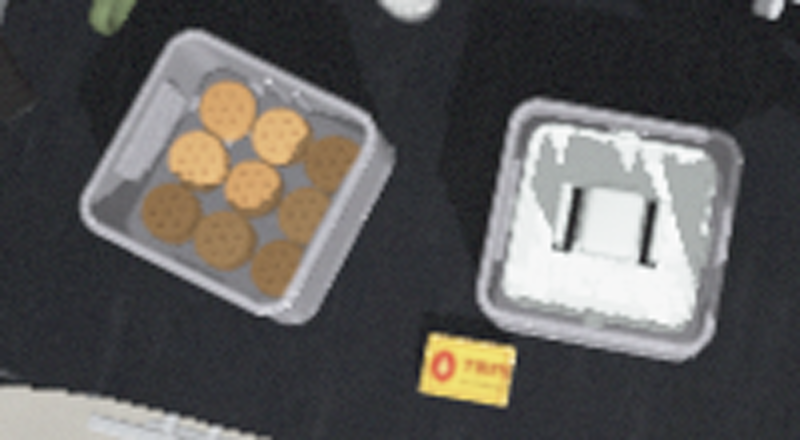

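The crop confirms it. The filled steel box (crop 240,180) holds biscuits, and the steel box at (610,230) holds the white lid, with tabs at (570,220) and (648,230). The blue box is the decoy. Next I work out the approach to a point above the empty box, for a look with the wrist camera.

```bash
cat >> h.py <<'E'
def plan(x,y,z,ydeg):
    o=ctrl.get_obs();M=R.from_rotvec(o['tool_rot']).as_matrix()
    dd=M.T@(np.array([x,y,z])-o['tool_pos'])*1000
    a=np.degrees(np.arctan2(M[1,1],M[0,1]));w=(ydeg-a+90)%180-90
    print('t',o['t'],'delta mm tool',dd.round(1),'roll rad',round(-np.radians(w),4),'ydeg',round(a,2),'tilt',M[:,2].round(4),'force',o['contact_force'].round(1),'grip',round(o['grip_force'],1),'open',round(o['opening']*1e3,1),'pos',o['tool_pos'].round(4),'q',o['q'].round(2))
E
python3 -c "
from h import *
plan(.467,-.383,.30,78.5)
print(np.array(optics.camera_params('wrist')['tool_from_camera']).round(3),optics.camera_params('wrist')['mtx'])"
```

```text
t 0.1 delta mm tool [293.3 -96.6 -69.6] roll rad 0.5774 ydeg -68.41 tilt [-5.0e-04  1.9e-03 -1.0e+00] force [ 0.1 -0.1 -0.5] grip 0.0 open 85.2 pos [ 0.2298 -0.5806  0.2301] q [-1.31  0.05  1.61  0.    1.48 -0.12]
[[ 0.    -0.956 -0.292  0.074]
 [ 1.     0.001 -0.002  0.   ]
 [ 0.002 -0.292  0.956 -0.142]
 [ 0.     0.     0.     1.   ]] [[291.99367729   0.         324.33859339]
 [  0.         291.99367729 203.70632599]
 [  0.           0.           1.        ]]
```

```bash
python3 -m handwheel '[{"tx":36.7,"ty":-12.1,"tz":-8.7},{"tx":36.7,"ty":-12.1,"tz":-8.7},{"tx":36.7,"ty":-12.1,"tz":-8.7},{"tx":36.7,"ty":-12.1,"tz":-8.7},{"tx":36.7,"ty":-12.1,"tz":-8.7},{"tx":36.7,"ty":-12.1,"tz":-8.7},{"tx":36.7,"ty":-12.1,"tz":-8.7},{"tx":36.7,"ty":-12.1,"tz":-8.7},{"roll":0.12},{"roll":0.12},{"roll":0.12},{"roll":0.12}]'
python3 -m handwheel '[{"roll":0.0974},{},{}]'
python3 - <<'E'
from h import *
plan(.467,-.383,.30,78.5)
im,d,K,E=snap('wrist');np.savez('w1.npz',im=im,d=d,K=K,E=E);cv2.imwrite('pics/w1.png',im[...,::-1])
P=cloud(d,K,E)
for cx,cy in((.467,-.383),(.5015,-.160)):
    near=np.hypot(P[...,0]-cx,P[...,1]-cy)<.12
    m=near&(P[...,2]>.076)&(P[...,2]<.092)&(d>0)
    n_,l,s,cc=cv2.connectedComponentsWithStats(m.astype(np.uint8),connectivity=8)
    i=1+np.argmax(s[1:,4]);q=P[l==i];print(cv2.minAreaRect((q[:,:2]*1000).astype(np.float32)),q[:,2].mean(),len(q))
E
```

```text
t 0.1 delta mm tool [293.3 -96.6 -69.6] roll rad 0.5774 ydeg -68.41 tilt [-5.0e-04  1.9e-03 -1.0e+00] force [ 0.1 -0.1 -0.5] grip 0.0 open 85.2 pos [ 0.2298 -0.5806  0.2301] q [-1.31  0.05  1.61  0.    1.48 -0.12]$[0]: bad value
$[0]: bad value
Traceback (most recent call last):
ValueError: attempt to get argmax of an empty sequence
```

View pics/w1.png

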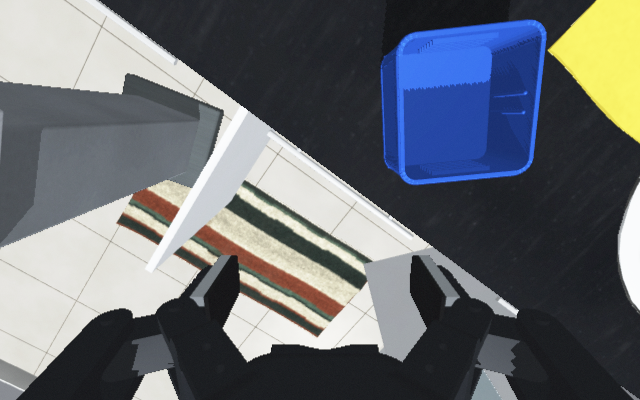

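The rows were refused and the arm has not moved: the picture shows the blue decoy at (465,100) from the start pose. I'll retry with all four keys in each row.

```bash
python3 -m handwheel '[{"tx":36.7,"ty":-12.1,"tz":-8.7,"roll":0},{"tx":36.7,"ty":-12.1,"tz":-8.7,"roll":0},{"tx":36.7,"ty":-12.1,"tz":-8.7,"roll":0},{"tx":36.7,"ty":-12.1,"tz":-8.7,"roll":0},{"tx":36.7,"ty":-12.1,"tz":-8.7,"roll":0},{"tx":36.7,"ty":-12.1,"tz":-8.7,"roll":0},{"tx":36.7,"ty":-12.1,"tz":-8.7,"roll":0},{"tx":36.7,"ty":-12.1,"tz":-8.7,"roll":0},{"tx":0,"ty":0,"tz":0,"roll":0.12},{"tx":0,"ty":0,"tz":0,"roll":0.12},{"tx":0,"ty":0,"tz":0,"roll":0.12},{"tx":0,"ty":0,"tz":0,"roll":0.12}]'
```

```text
t: 1.15
tool_pos: [0.4676, -0.3826, 0.3005]
tool_rot: [-3.137, 0.17, 0.001]
contact_force: [-0.9, -0.3, -0.8]
opening: 0.0853
grip_force: 0.0
```

```bash
python3 -m handwheel '[{"tx":0,"ty":0,"tz":0,"roll":0.0974},{"tx":0,"ty":0,"tz":0,"roll":0}]'
python3 - <<'E'
from h import *
plan(.467,-.383,.30,78.5)
im,d,K,E=snap('wrist');np.savez('w1.npz',im=im,d=d,K=K,E=E);cv2.imwrite('pics/w2.png',im[...,::-1])
P=cloud(d,K,E)
for cx,cy in((.467,-.383),(.5015,-.160)):
    near=np.hypot(P[...,0]-cx,P[...,1]-cy)<.12
    m=near&(P[...,2]>.076)&(P[...,2]<.092)&(d>0)
    q=P[m];
    if len(q):print(cv2.minAreaRect((q[:,:2]*1000).astype(np.float32)),q[:,2].mean(),len(q))
E
```

```text
t: 1.32
tool_pos: [0.4673, -0.3829, 0.3004]
tool_rot: [-3.125, 0.317, 0.001]
contact_force: [0.0, -0.8, -0.3]
opening: 0.0855
grip_force: 0.0
t 1.3167 delta mm tool [-0.3  0.2  0.4] roll rad -0.0012 ydeg -101.57 tilt [-5.e-04  6.e-04 -1.e+00] force [ 0.  -0.8 -0.3] grip 0.0 open 85.5 pos [ 0.4673 -0.3829  0.3004] q [-0.81 -0.03  1.58  0.    1.59  0.96]
((467.31005859375, -381.28533935546875), (139.5673065185547, 132.98886108398438), 78.55054473876953) 0.08266600754608329 2094
((514.0125732421875, -137.79835510253906), (187.88194274902344, 134.07443237304688), 62.48705291748047) 0.08244282904294264 2383
```

View pics/w2.png

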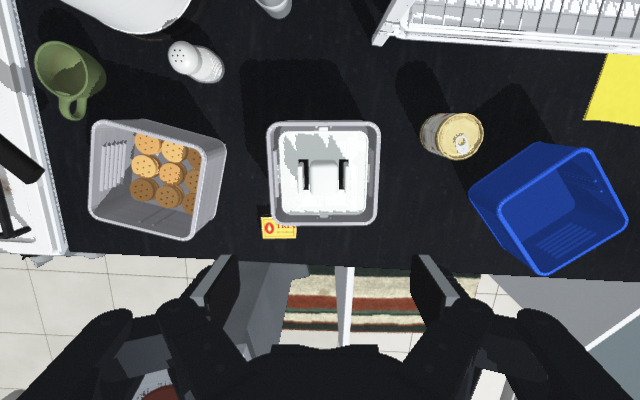

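The wrist view shows the lid in its steel box at (323,175), with the gaps beside the hub at (305,175) and (343,175). The biscuit box is at (158,180). Both views agree on the empty box. Next I measure the tabs and hub, the filled box from the top and wrist views, and the biscuit level.

Run:
```python
from h import *
for n in('w1','top'):
    z=np.load(n+'.npz');im,d,K,E=[z[k] for k in('im','d','K','E')];P=cloud(d,K,E)
    near=np.hypot(P[...,0]-.467,P[...,1]+.382)<.05
    q=P[near&(P[...,2]>.098)&(P[...,2]<.115)&(d>0)];r=cv2.minAreaRect((q[:,:2]*1000).astype(np.float32))
    print(n,'tabs+hub',r,np.median(q[:,2]),len(q))
    q2=P[near&(P[...,2]>.06)&(P[...,2]<.08)];print(' plate z',np.median(q2[:,2]))
    near=np.hypot(P[...,0]-.5015,P[...,1]+.160)<.11
    m=near&(P[...,2]>.077)&(P[...,2]<.092)&(d>0)
    n_,l,s,cc=cv2.connectedComponentsWithStats(m.astype(np.uint8),connectivity=8)
    i=1+np.argmax(s[1:,4]);q=P[l==i];print(' filled',cv2.minAreaRect((q[:,:2]*1000).astype(np.float32)),len(q))
    hsv=cv2.cvtColor(im,cv2.COLOR_RGB2HSV);b=near&(hsv[...,1]>90)&(hsv[...,0]<25)&(P[...,2]<.06)&(P[...,2]>.004)
    print(' biscuits z pct',np.percentile(P[b][:,2],[10,50,75,90,97]).round(4),b.sum())
plan(.467,-.382,.20,78.5)
```

```text
w1 tabs+hub ((467.9263000488281, -381.54339599609375), (62.817543029785156, 40.089080810546875), 77.2756576538086) 0.10664602962504663 1244
 plate z 0.07179814226248749
 filled ((502.65093994140625, -159.5947265625), (138.83802795410156, 134.04620361328125), 62.64797592163086) 2292
 biscuits z pct [0.015  0.0214 0.022  0.0226 0.0231] 3670
top tabs+hub ((466.4571228027344, -382.574462890625), (62.890869140625, 39.687843322753906), 77.48176574707031) 0.10640663550503054 334
 plate z 0.07182582944185445
 filled ((501.5788269042969, -160.22244262695312), (139.81166076660156, 132.9477081298828), 62.59161376953125) 560
 biscuits z pct [0.0179 0.0207 0.022  0.023  0.0243] 1341
t 1.3667 delta mm tool [ -0.4  -0.8 100.5] roll rad 0.0023 ydeg -101.37 tilt [-5.e-04  5.e-04 -1.e+00] force [ 0.3  0.6 -0.4] grip 0.0 open 85.6 pos [ 0.4673 -0.3829  0.3005] q [-0.81 -0.03  1.58 -0.    1.59  0.96]
```

```bash
python3 -m handwheel '[{"tx":-0.4,"ty":-0.8,"tz":33,"roll":0},{"tx":0,"ty":0,"tz":33,"roll":0},{"tx":0,"ty":0,"tz":33,"roll":0},{"tx":0,"ty":0,"tz":33,"roll":0},{"tx":0,"ty":0,"tz":33,"roll":0},{"tx":0,"ty":0,"tz":20,"roll":0},{"tx":0,"ty":0,"tz":15,"roll":0},{"tx":0,"ty":0,"tz":14,"roll":0},{"tx":0,"ty":0,"tz":12,"roll":0},{"tx":0,"ty":0,"tz":0,"roll":0},{"tx":0,"ty":0,"tz":0,"roll":0}]' 78 25
python3 - <<'E'
from h import *
plan(.467,-.382,.074,78.5)
im,d,K,E=snap('wrist');cv2.imwrite('pics/w3.png',im[100:340,160:480,::-1].repeat(2,0).repeat(2,1))
E
```

```text
t: 2.28
tool_pos: [0.467, -0.3822, 0.0746]
tool_rot: [-3.125, 0.314, 0.001]
contact_force: [0.5, -0.2, 0.4]
opening: 0.0779
grip_force: 0.0
t 2.2833 delta mm tool [-0.1 -0.2  0.6] roll rad 0.0007 ydeg -101.46 tilt [-5.e-04  5.e-04 -1.e+00] force [ 0.5 -0.2  0.4] grip 0.0 open 77.9 pos [ 0.467  -0.3822  0.0746] q [-0.81  0.15  1.79  0.    1.21  0.96]
```

View pics/w3.png

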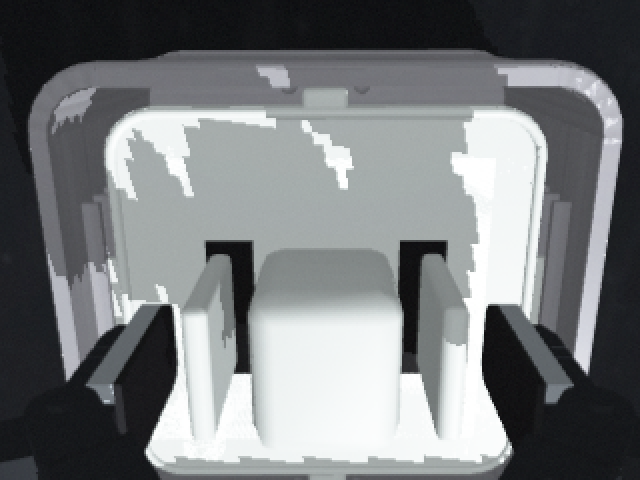

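The close view shows both fingers outside the tabs, at about (150,350) and (510,350), and centred on the hub at (325,345). I close with 25 N.

```bash
python3 -m handwheel '[{"tx":0,"ty":0,"tz":0,"roll":0},{"tx":0,"ty":0,"tz":0,"roll":0},{"tx":0,"ty":0,"tz":0,"roll":0},{"tx":0,"ty":0,"tz":0,"roll":0},{"tx":0,"ty":0,"tz":0,"roll":0},{"tx":0,"ty":0,"tz":0,"roll":0}]' 45 25
```

```text
t: 2.83
tool_pos: [0.4668, -0.382, 0.0745]
tool_rot: [-3.125, 0.315, 0.001]
contact_force: [-0.1, 0.2, -1.3]
opening: 0.0477
grip_force: 31.3
```

```bash
python3 -m handwheel '[{"tx":0,"ty":0,"tz":-2,"roll":0},{"tx":0,"ty":0,"tz":-3,"roll":0},{"tx":0,"ty":0,"tz":-4,"roll":0},{"tx":0,"ty":0,"tz":-4,"roll":0},{"tx":0,"ty":0,"tz":-4,"roll":0},{"tx":0,"ty":0,"tz":0,"roll":0},{"tx":0,"ty":0,"tz":0,"roll":0}]'
python3 - <<'E'
from h import *
plan(.467,-.382,.074,78.5)
im,d,K,E=snap('wrist');cv2.imwrite('pics/w4.png',im[100:340,160:480,::-1].repeat(2,0).repeat(2,1))
E
```

```text
t: 3.42
tool_pos: [0.4674, -0.3825, 0.0926]
tool_rot: [3.125, -0.314, 0.001]
contact_force: [-0.2, -0.3, -1.9]
opening: 0.0483
grip_force: 31.3
t 3.4167 delta mm tool [-0.5 -0.4 18.6] roll rad 0.0001 ydeg -101.49 tilt [ 7.e-04 -8.e-04 -1.e+00] force [-0.2 -0.3 -1.9] grip 31.3 open 48.3 pos [ 0.4674 -0.3825  0.0926] q [-0.81  0.13  1.78 -0.    1.24  0.96]
```

View pics/w4.png

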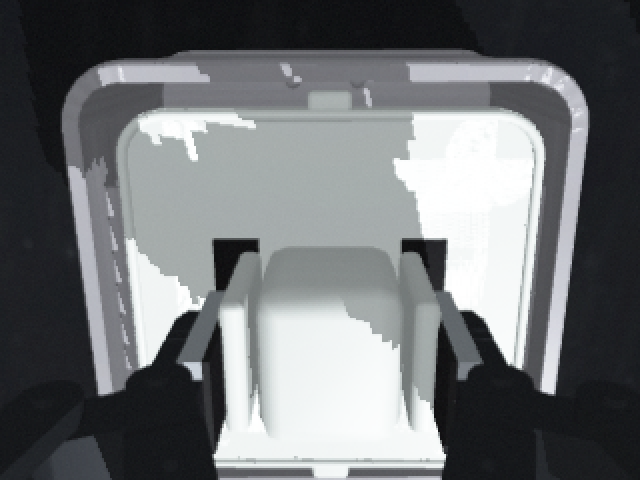

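The lid has come free: 1.9 N, which is its own weight, with the box rim at (325,60) staying down. I lift on and move to a look-out pose 100 mm short of the filled box.

```bash
python3 -m handwheel '[{"tx":0,"ty":0,"tz":-10,"roll":0},{"tx":0,"ty":0,"tz":-20,"roll":0},{"tx":0,"ty":0,"tz":-30,"roll":0},{"tx":0,"ty":0,"tz":-30,"roll":0},{"tx":0,"ty":0,"tz":-30,"roll":0},{"tx":0,"ty":0,"tz":-30,"roll":0},{"tx":0,"ty":0,"tz":-30,"roll":0},{"tx":0,"ty":0,"tz":-20,"roll":0},{"tx":0,"ty":0,"tz":0,"roll":0}]'
python3 -c "
from h import *
plan(.413,-.114,.29,62.6)"
```

```text
t: 4.22
tool_pos: [0.4687, -0.3839, 0.2994]
tool_rot: [3.119, -0.314, 0.013]
contact_force: [0.2, -0.4, 0.7]
opening: 0.0481
grip_force: 31.4
t 4.2167 delta mm tool [-108.4 -253.4    6.8] roll rad 0.2776 ydeg -101.49 tilt [ 0.0076 -0.008  -0.9999] force [ 0.2 -0.4  0.7] grip 31.4 open 48.1 pos [ 0.4687 -0.3839  0.2994] q [-0.81 -0.03  1.58 -0.    1.58  0.96]
```

```bash
python3 -m handwheel '[{"tx":-8,"ty":-18,"tz":0,"roll":0},{"tx":-12,"ty":-28,"tz":0,"roll":0},{"tx":-12,"ty":-28,"tz":0,"roll":0},{"tx":-12,"ty":-28,"tz":0,"roll":0},{"tx":-12,"ty":-28,"tz":0,"roll":0},{"tx":-12,"ty":-28,"tz":0,"roll":0},{"tx":-12,"ty":-28,"tz":0,"roll":0},{"tx":-12,"ty":-28,"tz":0,"roll":0},{"tx":-12,"ty":-28,"tz":0,"roll":0.0},{"tx":-4.4,"ty":-11.4,"tz":0,"roll":0}]'
python3 -m handwheel '[{"tx":0,"ty":0,"tz":0,"roll":0.0926},{"tx":0,"ty":0,"tz":0,"roll":0.0925},{"tx":0,"ty":0,"tz":0,"roll":0.0925},{"tx":0,"ty":0,"tz":0,"roll":0},{"tx":0,"ty":0,"tz":0,"roll":0},{"tx":0,"ty":0,"tz":0,"roll":0}]'
python3 - <<'E'
from h import *
plan(.413,-.114,.29,62.6)
im,d,K,E=snap('wrist');np.savez('w5.npz',im=im,d=d,K=K,E=E);cv2.imwrite('pics/w5.png',im[...,::-1])
P=cloud(d,K,E)
near=np.hypot(P[...,0]-.502,P[...,1]+.160)<.11
m=near&(P[...,2]>.077)&(P[...,2]<.092)&(d>0)
n_,l,s,cc=cv2.connectedComponentsWithStats(m.astype(np.uint8),connectivity=8)
i=1+np.argmax(s[1:,4]);q=P[l==i];print(' filled',cv2.minAreaRect((q[:,:2]*1000).astype(np.float32)),len(q))
o=ctrl.get_obs();M=R.from_rotvec(o['tool_rot']).as_matrix();Q=((P-o['tool_pos'])@M)*1000
g=(d>0)&(abs(Q[...,2]-2)<7)&(abs(Q[...,0])<75)&(abs(Q[...,1])<70)
h,e=np.histogram(Q[(d>0)&(d<.3)][:,2],bins=np.arange(-45,30,3));print(dict(zip(e.astype(int).tolist(),h.tolist())))
print(cv2.minAreaRect(Q[g][:,:2].astype(np.float32)),Q[g].min(0),Q[g].max(0),np.median(Q[g][:,2]))
E
```

```text
t: 5.05
tool_pos: [0.4101, -0.1094, 0.2903]
tool_rot: [-3.124, 0.311, 0.003]
contact_force: [0.3, 0.7, -2.7]
opening: 0.0478
grip_force: 31.3
t: 5.55
tool_pos: [0.4112, -0.1124, 0.2912]
tool_rot: [-3.053, 0.742, 0.002]
contact_force: [0.1, -0.2, -0.9]
opening: 0.048
grip_force: 31.3
t 5.55 delta mm tool [2.3 0.6 1.2] roll rad 0.0016 ydeg -117.31 tilt [-1.1e-03  4.0e-04 -1.0e+00] force [ 0.1 -0.2 -0.9] grip 31.3 open 48.0 pos [ 0.4112 -0.1124  0.2912] q [-0.44 -0.48  1.97 -0.    1.65  1.61]
 filled ((502.706298828125, -158.86666870117188), (139.60250854492188, 133.072509765625), 62.74338912963867) 2656
{-45: 232, -42: 543, -39: 320, -36: 276, -33: 317, -30: 4702, -27: 2688, -24: 732, -21: 495, -18: 456, -15: 418, -12: 358, -9: 256, -6: 219, -3: 193, 0: 135, 3: 479, 6: 19937, 9: 241, 12: 107, 15: 0, 18: 0, 21: 0, 24: 0}
((-0.005718231201171875, 0.5293197631835938), (118.12651062011719, 112.59281921386719), 0.01562337577342987) [-59.06819255 -55.75625513  -4.97494448] [59.05875357 56.83718619  8.99991733] 7.448090964123706
```

View pics/w5.png

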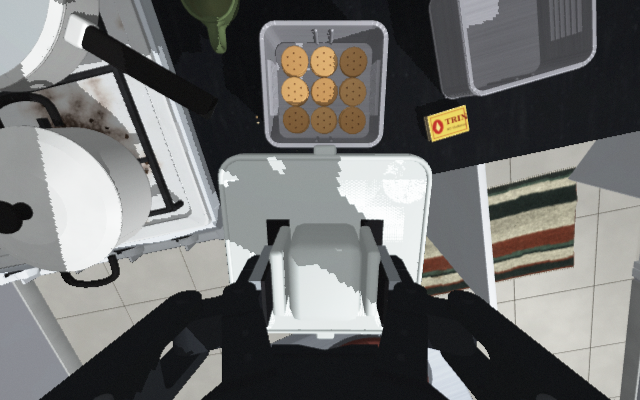

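The picture shows the filled box at (324,85), square to the image, and the lid in hand with its hub at (325,270) and plate edges at columns 220 to 430. In the tool frame the lid is centred at (0, 0.5) mm with 0.0° yaw, and its plate top is 7.4 mm ahead of the TCP.

```bash
python3 -c "
from h import *
plan(.5027,-.1587,.135,62.65)"
```

```text
t 5.6 delta mm tool [102.6  -0.9 156.3] roll rad 0.0003 ydeg -117.33 tilt [-9.e-04  3.e-04 -1.e+00] force [-0.5 -0.8 -2.4] grip 31.3 open 48.0 pos [ 0.4112 -0.1125  0.2914] q [-0.44 -0.48  1.97 -0.    1.65  1.61]
```

```bash
python3 -m handwheel '[{"tx":15,"ty":-0.9,"tz":0,"roll":0},{"tx":25,"ty":0,"tz":5,"roll":0},{"tx":25,"ty":0,"tz":10,"roll":0},{"tx":22.6,"ty":0,"tz":20,"roll":0},{"tx":15,"ty":0,"tz":25,"roll":0},{"tx":0,"ty":0,"tz":30,"roll":0},{"tx":0,"ty":0,"tz":30,"roll":0},{"tx":0,"ty":0,"tz":20,"roll":0},{"tx":0,"ty":0,"tz":16,"roll":0},{"tx":0,"ty":0,"tz":0,"roll":0},{"tx":0,"ty":0,"tz":0,"roll":0},{"tx":0,"ty":0,"tz":0,"roll":0}]'
python3 - <<'E'
from h import *
plan(.5027,-.1587,.135,62.65)
im,d,K,E=snap('wrist');np.savez('w6.npz',im=im,d=d,K=K,E=E);cv2.imwrite('pics/w6.png',im[40:340,120:520,::-1].repeat(2,0).repeat(2,1))
o=ctrl.get_obs();M=R.from_rotvec(o['tool_rot']).as_matrix();P=cloud(d,K,E);Q=((P-o['tool_pos'])@M)*1000
g=(d>0)&(abs(Q[...,2]-7.4)<3)&(abs(Q[...,0])<75)&(abs(Q[...,1])<70)
print('lid',cv2.minAreaRect(Q[g][:,:2].astype(np.float32)),np.median(Q[g][:,2]))
r=(d>0)&(abs(P[...,2]-.083)<.005)&(abs(Q[...,0])<85)&(abs(Q[...,1])<85)
print('rim in tool',Q[r].min(0),Q[r].max(0),r.sum())
E
```

```text
t: 6.6
tool_pos: [0.5037, -0.1592, 0.1373]
tool_rot: [3.052, -0.743, 0.003]
contact_force: [1.3, -0.1, -1.2]
opening: 0.0479
grip_force: 31.3
t 6.6 delta mm tool [-1.1  0.   2.3] roll rad -0.0006 ydeg -117.38 tilt [ 1.8e-03 -9.0e-04 -1.0e+00] force [ 1.3 -0.1 -1.2] grip 31.3 open 47.9 pos [ 0.5037 -0.1592  0.1373] q [-0.45 -0.1   1.93 -0.    1.32  1.6 ]
lid ((-0.39220428466796875, 0.6293563842773438), (112.62798309326172, 118.21320343017578), 89.90496063232422) 7.90672654787818
rim in tool [ 41.89886823 -69.36991601  52.11827634] [65.59629254 69.54141179 59.97483708] 2151
```

View pics/w6.png

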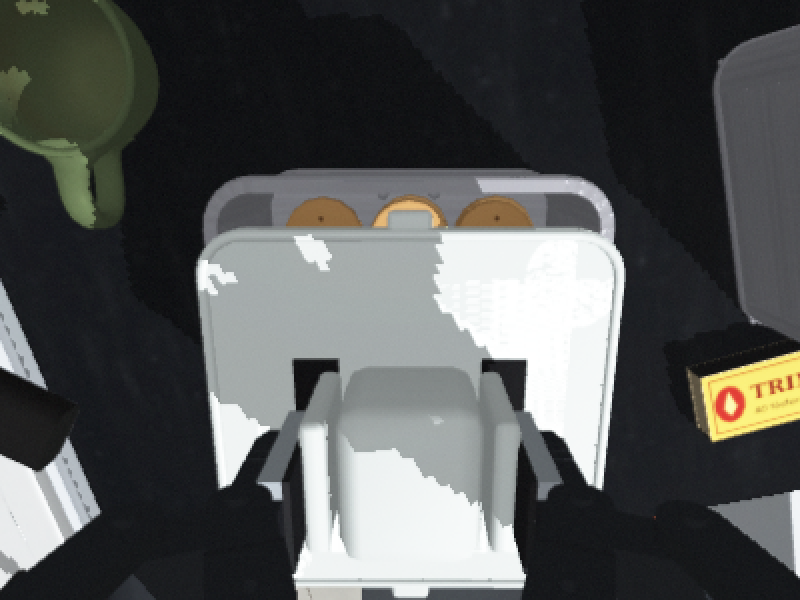

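The lid at (410,400) is square over the box rim at (410,200), and the offsets are under 1 mm. I descend to just above the rails.

```bash
python3 -m handwheel '[{"tx":0,"ty":-0.4,"tz":10,"roll":0},{"tx":0,"ty":0,"tz":12,"roll":0},{"tx":0,"ty":0,"tz":10,"roll":0},{"tx":0,"ty":0,"tz":5,"roll":0},{"tx":0,"ty":0,"tz":0,"roll":0},{"tx":0,"ty":0,"tz":0,"roll":0},{"tx":0,"ty":0,"tz":0,"roll":0}]'
python3 - <<'E'
from h import *
plan(.5027,-.1587,.060,62.65)
im,d,K,E=snap('wrist')
o=ctrl.get_obs();M=R.from_rotvec(o['tool_rot']).as_matrix();P=cloud(d,K,E);Q=((P-o['tool_pos'])@M)*1000
g=(d>0)&(abs(Q[...,2]-7.4)<3)&(abs(Q[...,0])<75)&(abs(Q[...,1])<70)
print('lid',cv2.minAreaRect(Q[g][:,:2].astype(np.float32)),np.median(Q[g][:,2]))
r=(d>0)&(abs(P[...,2]-.083)<.004)&(abs(Q[...,0])<85)&(abs(Q[...,1])<85)&(Q[...,2]>11)
print('rim in tool',Q[r].min(0),Q[r].max(0),cv2.minAreaRect(Q[r][:,:2].astype(np.float32)),r.sum())
E
```

```text
t: 7.23
tool_pos: [0.5032, -0.1584, 0.099]
tool_rot: [3.052, -0.744, 0.0]
contact_force: [-0.2, 0.1, -0.5]
opening: 0.048
grip_force: 31.4
t 7.2333 delta mm tool [-0.3  0.5 39. ] roll rad -0.0008 ydeg -117.4 tilt [ 1.e-04 -1.e-04 -1.e+00] force [-0.2  0.1 -0.5] grip 31.4 open 48.0 pos [ 0.5032 -0.1584  0.099 ] q [-0.45 -0.06  1.95 -0.    1.25  1.6 ]
lid ((-0.42331695556640625, 0.6088027954101562), (112.62857055664062, 118.90538024902344), 89.97642517089844) 7.514693833102357
rim in tool [-65.37475029 -69.48660846  12.23867682] [66.91673578 70.49176528 20.21951633] ((0.8163604736328125, 0.5358200073242188), (139.7047119140625, 132.2100067138672), 89.75303649902344) 6417
```

```bash
python3 -m handwheel '[{"tx":0.6,"ty":0,"tz":4,"roll":0},{"tx":0,"ty":0,"tz":4,"roll":0},{"tx":0,"ty":0,"tz":4,"roll":0},{"tx":0,"ty":0,"tz":4,"roll":0},{"tx":0,"ty":0,"tz":0,"roll":0},{"tx":0,"ty":0,"tz":0,"roll":0}]'
python3 -m handwheel '[{"tx":0,"ty":0,"tz":4,"roll":0},{"tx":0,"ty":0,"tz":4,"roll":0},{"tx":0,"ty":0,"tz":4,"roll":0},{"tx":0,"ty":0,"tz":4,"roll":0},{"tx":0,"ty":0,"tz":0,"roll":0},{"tx":0,"ty":0,"tz":0,"roll":0}]'
```

```text
t: 7.78
tool_pos: [0.5032, -0.1585, 0.0823]
tool_rot: [-3.052, 0.744, 0.002]
contact_force: [0.1, -0.2, -1.6]
opening: 0.0478
grip_force: 31.4
t: 8.28
tool_pos: [0.5033, -0.1585, 0.0664]
tool_rot: [-3.052, 0.744, 0.002]
contact_force: [-0.0, 0.6, -1.5]
opening: 0.0479
grip_force: 31.4
```

```bash
python3 -m handwheel '[{"tx":0,"ty":0,"tz":3,"roll":0},{"tx":0,"ty":0,"tz":3,"roll":0},{"tx":0,"ty":0,"tz":2,"roll":0},{"tx":0,"ty":0,"tz":0,"roll":0},{"tx":0,"ty":0,"tz":0,"roll":0}]'
python3 -m handwheel '[{"tx":0,"ty":0,"tz":2,"roll":0},{"tx":0,"ty":0,"tz":2,"roll":0},{"tx":0,"ty":0,"tz":1,"roll":0},{"tx":0,"ty":0,"tz":0,"roll":0},{"tx":0,"ty":0,"tz":0,"roll":0}]'
```

```text
t: 8.7
tool_pos: [0.5037, -0.1588, 0.0592]
tool_rot: [3.052, -0.744, 0.0]
contact_force: [-1.0, 0.2, 0.5]
opening: 0.0479
grip_force: 31.8
t: 9.12
tool_pos: [0.5039, -0.1589, 0.0547]
tool_rot: [3.052, -0.744, 0.001]
contact_force: [-3.2, -0.4, 5.0]
opening: 0.0479
grip_force: 33.1
```

```bash
python3 -m handwheel '[{"tx":-0.6,"ty":0,"tz":2,"roll":0},{"tx":0,"ty":0,"tz":2,"roll":0},{"tx":0,"ty":0,"tz":1,"roll":0},{"tx":0,"ty":0,"tz":0,"roll":0},{"tx":0,"ty":0,"tz":0,"roll":0}]'
```

```text
t: 9.53
tool_pos: [0.5039, -0.1589, 0.0505]
tool_rot: [3.052, -0.744, 0.003]
contact_force: [-3.3, 1.1, 8.4]
opening: 0.0481
grip_force: 33.9
```

```bash
python3 -m handwheel '[{"tx":-0.5,"ty":0,"tz":2,"roll":0},{"tx":0,"ty":0,"tz":1,"roll":0},{"tx":0,"ty":0,"tz":1,"roll":0},{"tx":0,"ty":0,"tz":0,"roll":0},{"tx":0,"ty":0,"tz":0,"roll":0}]'
```

```text
t: 9.95
tool_pos: [0.5039, -0.1589, 0.0472]
tool_rot: [3.051, -0.744, 0.004]
contact_force: [-4.1, 0.4, 10.4]
opening: 0.048
grip_force: 34.6
```

Run:
```python
from h import *
plan(.5027,-.1587,.046,62.65)
im,d,K,E=snap('wrist')
o=ctrl.get_obs();M=R.from_rotvec(o['tool_rot']).as_matrix();P=cloud(d,K,E);Q=((P-o['tool_pos'])@M)*1000
g=(d>0)&(abs(Q[...,2]-5)<6)&(abs(Q[...,0])<50)&(abs(Q[...,1])<50)
print('lid plate tool z',np.median(Q[g][:,2]),'world',np.median(P[g][:,2]))
X=P[g];X=X[abs(X[:,2]-np.median(X[:,2]))<.003];print('slope',np.linalg.lstsq(np.c_[X[:,:2],np.ones(len(X))],X[:,2],rcond=None)[0])
```

```text
t 9.95 delta mm tool [-1.2  0.4  1.2] roll rad -0.0008 ydeg -117.39 tilt [ 0.0023 -0.0014 -1.    ] force [-4.1  0.4 10.4] grip 34.6 open 48.0 pos [ 0.5039 -0.1589  0.0472] q [-0.45  0.01  1.98 -0.    1.15  1.6 ]
lid plate tool z 7.287565269333514 world 0.04001578737030184
slope [-2.40105969e-03  6.57384228e-05  4.12712387e-02]
```

```bash
python3 -m handwheel '[{"tx":-0.5,"ty":0,"tz":1,"roll":0},{"tx":0,"ty":0,"tz":1,"roll":0},{"tx":0,"ty":0,"tz":1,"roll":0},{"tx":0,"ty":0,"tz":0,"roll":0},{"tx":0,"ty":0,"tz":0,"roll":0}]'
```

```text
t: 10.42
tool_pos: [0.5039, -0.1589, 0.0448]
tool_rot: [3.051, -0.744, 0.005]
contact_force: [-2.9, 0.7, 12.9]
opening: 0.048
grip_force: 35.1
```

```bash
python3 -m handwheel '[{"tx":0,"ty":0,"tz":0.8,"roll":0},{"tx":0,"ty":0,"tz":0,"roll":0},{"tx":0,"ty":0,"tz":0,"roll":0}]'
python3 -m handwheel '[{"tx":0,"ty":0,"tz":0,"roll":0},{"tx":0,"ty":0,"tz":0,"roll":0},{"tx":0,"ty":0,"tz":0,"roll":0},{"tx":0,"ty":0,"tz":0,"roll":0},{"tx":0,"ty":0,"tz":0,"roll":0},{"tx":0,"ty":0,"tz":0,"roll":0}]' 72
python3 - <<'E'
from h import *
plan(.5027,-.1587,.044,62.65)
im,d,K,E=snap('wrist');cv2.imwrite('pics/w7.png',im[40:340,120:520,::-1].repeat(2,0).repeat(2,1))
o=ctrl.get_obs();M=R.from_rotvec(o['tool_rot']).as_matrix();P=cloud(d,K,E);Q=((P-o['tool_pos'])@M)*1000
g=(d>0)&(abs(Q[...,2]-4)<8)&(abs(Q[...,0])<50)&(abs(Q[...,1])<50)
print('lid plate world',np.median(P[g][:,2]))
t=(d>0)&(P[...,2]>.07)&(abs(Q[...,0])<17)&(abs(Q[...,1])<33)
print('tabs y range',np.percentile(Q[t][:,1],[0,1,99,100]))
E
```

```text
t: 10.67
tool_pos: [0.5039, -0.1589, 0.0441]
tool_rot: [3.051, -0.744, 0.005]
contact_force: [-5.6, 1.0, 13.5]
opening: 0.0479
grip_force: 35.2
t: 11.17
tool_pos: [0.5019, -0.1577, 0.0406]
tool_rot: [-3.052, 0.744, 0.001]
contact_force: [0.1, 0.7, 0.4]
opening: 0.072
grip_force: 0.0
t 11.1667 delta mm tool [ 1.2  0.5 -3.4] roll rad -0.0008 ydeg -117.4 tilt [-7.e-04  4.e-04 -1.e+00] force [0.1 0.7 0.4] grip 0.0 open 72.0 pos [ 0.5019 -0.1577  0.0406] q [-0.45  0.02  1.99  0.    1.14  1.6 ]
lid plate world 0.04392877217413592
tabs y range [-32.9986536  -31.37187431  31.5641295   32.98961924]
```

View pics/w7.png

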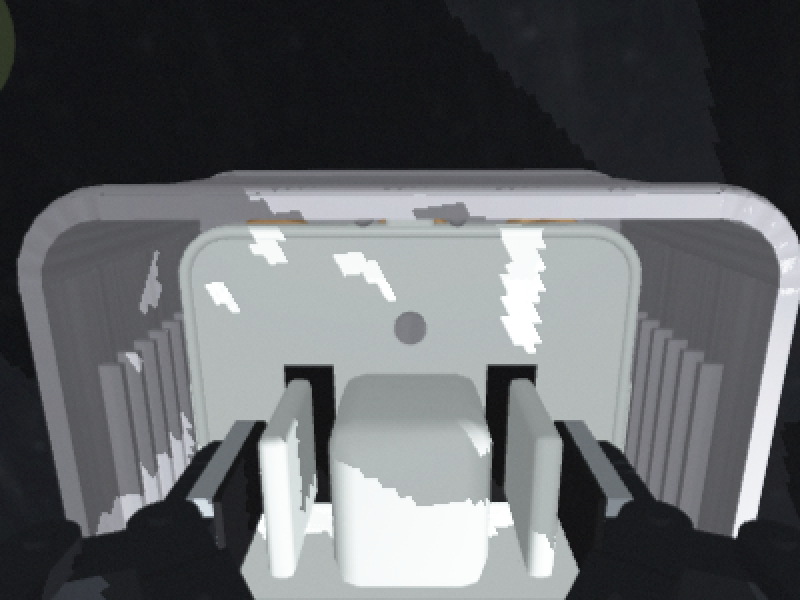

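The tabs at (290,475) and (530,475) have sprung out and stand about 63 mm apart. The plate top is at 44 mm, so the lid origin is at 38 mm, exactly on a notch. I retreat straight up.

```bash
python3 -m handwheel '[{"tx":0,"ty":0,"tz":-5,"roll":0},{"tx":0,"ty":0,"tz":-10,"roll":0},{"tx":0,"ty":0,"tz":-20,"roll":0},{"tx":0,"ty":0,"tz":-35,"roll":0},{"tx":0,"ty":0,"tz":-35,"roll":0},{"tx":0,"ty":0,"tz":-35,"roll":0},{"tx":0,"ty":0,"tz":-35,"roll":0},{"tx":0,"ty":0,"tz":-30,"roll":0},{"tx":-20,"ty":0,"tz":-30,"roll":0},{"tx":-20,"ty":0,"tz":0,"roll":0},{"tx":0,"ty":0,"tz":0,"roll":0},{"tx":0,"ty":0,"tz":0,"roll":0}]'
python3 - <<'E'
from h import *
im,d,K,E=snap('wrist');cv2.imwrite('pics/w8.png',im[...,::-1]);P=cloud(d,K,E)
near=np.hypot(P[...,0]-.502,P[...,1]+.159)<.11
m=near&(P[...,2]>.077)&(P[...,2]<.092)&(d>0)
n_,l,s,cc=cv2.connectedComponentsWithStats(m.astype(np.uint8),connectivity=8)
i=1+np.argmax(s[1:,4]);q=P[l==i];print(' filled',cv2.minAreaRect((q[:,:2]*1000).astype(np.float32)),len(q))
n2=np.hypot(P[...,0]-.502,P[...,1]+.159)<.045;c=P[n2&(d>0)]
pl=c[abs(c[:,2]-.044)<.006];print('plate',np.median(pl[:,2]),'slope',np.linalg.lstsq(np.c_[pl[:,:2],np.ones(len(pl))],pl[:,2],rcond=None)[0])
tb=c[(c[:,2]>.07)&(c[:,2]<.085)];print('tabs',cv2.minAreaRect((tb[:,:2]*1000).astype(np.float32)),np.median(tb[:,2]))
im,d,K,E=snap('top');P=cloud(d,K,E)
near=np.hypot(P[...,0]-.467,P[...,1]+.382)<.11
m=near&(P[...,2]>.076)&(P[...,2]<.092)&(d>0);q=P[m]
n_,l,s,cc=cv2.connectedComponentsWithStats(m.astype(np.uint8),connectivity=8)
i=1+np.argmax(s[1:,4]);q=P[l==i];print('empty',cv2.minAreaRect((q[:,:2]*1000).astype(np.float32)))
E
```

```text
t: 12.22
tool_pos: [0.4666, -0.1394, 0.2775]
tool_rot: [3.052, -0.744, 0.004]
contact_force: [-0.4, -0.2, -0.4]
opening: 0.072
grip_force: 0.0
 filled ((503.2718200683594, -159.013671875), (139.67181396484375, 132.4771270751953), 62.63703536987305) 2437
plate 0.04406033396648651 slope [-0.00031404  0.00131098  0.04446892]
tabs ((502.7563781738281, -158.90179443359375), (62.94865417480469, 39.27497482299805), 62.16869354248047) 0.07892639327467482
empty ((466.2646789550781, -382.7077331542969), (139.22406005859375, 133.9605255126953), 78.23815155029297)
```

View pics/w8.png

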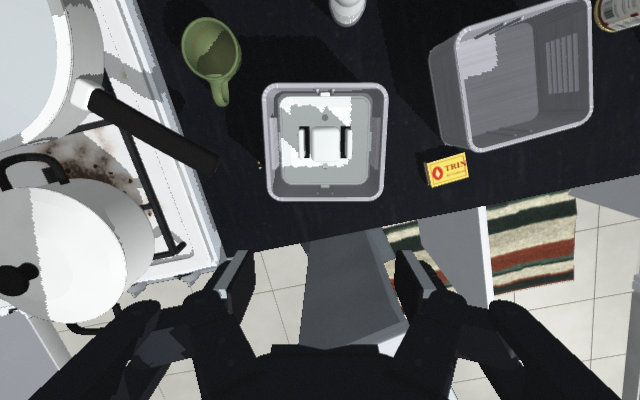

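The lid at (325,142) sits level in the filled box with its tabs 63 mm apart. The empty box at (515,75) is standing in place, and the other things nearby are undisturbed.

```bash
python3 -c "
from station import ctrl
print(ctrl.finish_job())"
```

```text
the job is handed in; nothing more can be done
None
```

The lid is locked level in the filled box at the 38 mm notch after I pressed it on the biscuits with about 15 N. Both tabs are out, both boxes are where they stood (within about 1 mm), and the job was handed in at about 12 s.

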